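# Put the terracotta finds away in their foam trays

### The arm

A 6-joint arm with a two-finger parallel gripper is mounted at the origin on the work surface. World frame = base frame: x ahead of the robot, y to its left, z up, the work surface at z = 0. Lengths are in m, angles in rad, forces in N, time in s.
With the tool pointing down it reaches from about 0.35 to 0.775 m from the base axis. Payload 7.3 kg.
Tool frame: the origin (TCP) lies between the finger pads; the fingertips stand 14 mm ahead of it and the grasp point (between the pads) lies 5 mm behind it; z points along the fingers, y is the line along which they close (so a half turn about z gives the same grasp; the last joint's range is limited). The gripper opens to 92 mm and grips with 3 to 60 N. Pads are 19 mm wide; open, the fingers measure 130 mm over their backs; the gripper's body (75 mm by 190 mm) begins 47 mm behind the grasp point.
Start: joints at [-1.468, 0.342, 1.524, -0, 1.275, -0.146], TCP at [0.129, -0.509, 0.241] pointing down, gripper open.
Joint ranges: [-2.53, 2.53], [-0.77, 2.02], [0.04, 2.7], [-1, 4.14], [0.28, 2.66], [-3.11, 3.11]. Speed limits (rad/s): [2.57, 2.57, 3.14, 3.14, 3.14, 3.14].

### API

Orientations are given as a unit quaternion [w, x, y, z].
In Python, from station import bot gives the robot as it stands. The module is installed in compiled form; this text tells all that it offers.
- The arm moves only by the tool send_rows, never from a script. Its argument "motion" is a list of rows, each a list of 3 entries, a list of its own where there are three numbers: the shift along the tool's x, y, z in mm, then the turn, a rotation vector about the tool's x, y, z in rad, then the opening, from 0 (shut) to 1 (fully open). In form: [[[x, y, z], [rx, ry, rz], jaw], ...]. A call has 1 to 20 rows; each row is the pose to reach, as a shift and turn from the pose commanded when the call began, along the tool's axes at that moment; what a row does not reach only later rows make up. A row lasts 1/10 s, in which the tool goes at most 50 mm and 8.59 degrees, less where a joint would pass 70% of its speed; a pose out of reach is approached as far as the arm can. A call with a gripper value outside its range is refused whole. The fingers move at their own pace and stop on an object; "force" is the grip in N (left out, the last holds). Time passes only in rows, so rows that repeat a pose let the fingers close. It gives the time, the measured TCP pose, the force, the opening and the grip force at its end, in the units of the state.
- bot.state(): the state, without advancing time (a new reading comes with each control period).
- bot.snapshot(name): name is "scene" or "top"; returns a dict with "image" (400x640x3 uint8, red, green, blue), "range_z" (400x640 float32, m along the optical axis (not along the pixel's ray), 0 where there is no reading), "mtx" (3x3 intrinsics, pixels), "D" ([k1, k2, p1, p2, k3] as OpenCV has them; the pictures are not rectified), "rvec" (rotation vector, rad) and "tvec" (3), from world to camera coordinates, as OpenCV has them. Camera axes: x right, y down, z forward; pixel columns grow to the right and rows downward; lengths in m; the calibration is good to about 2 mm. A picture is of the moment at which its call begins.
- bot.finish_job(): hands the job in; it is judged then, once.
The state is a dict: "t": time; "joints": joint angles; "qvel": joint speeds; "joint_efforts": joint torques, N m; "eef_pos": TCP position; "ee_rot": TCP orientation; "ft_force": force on the tool from outside, world axes, zero at the start; "torque": the same for the moment, N m; "width": opening from 0.0 (shut) to 1.0 (fully open); "grip_force": force on a finger pad.
Only numpy, scipy, OpenCV 4.12 (cv2) and the standard library are available. Lean on these libraries where they do the work, as an engineer would, in place of code of your own. Each camera call takes 0.05 s, during which the arm holds its last target. There are 200 camera calls.

### The job

Put the four terracotta finds away, each standing upright on the floor of the grey foam tray cut for it: the small pot in the large round recess, the spindle whorl in the small round one, the loom weight in the square one and the bull figurine in the oblong one. Set each one down, do not drop it, and leave the two white plaster casts standing where they are.

Things in the scene. Friction and masses are not known exactly. Their poses are not given: they have to be found in the camera images.
- pot: Small terracotta pot with a dark mouth, round, 66 mm tall; belly 58 mm across from 18 to 42 mm above its underside (the place to grip), neck 38 mm, lip 44 mm, foot 40 mm. About 0.14 kg. Stands loose and upright on the bare table. Origin: centre of its underside; z up.
- whorl: Terracotta spindle whorl, a thick round disc 44 mm across and 34 mm tall, straight-sided from 6 to 29 mm above its underside, with a small dark hole (9 mm) in its top. About 0.07 kg. Stands loose and upright on the bare table. Origin: centre of its underside; z up.
- loom_weight: Terracotta loom weight, a blunt four-sided pyramid 62 mm tall, 48 mm square at the foot and 32 mm square at the top (about 42 mm wide 24 mm up), sides along its x and y; a dark hole of 8 mm is seen high up on two sides. About 0.17 kg. Stands loose and upright on the bare table. Origin: centre of its underside; z up.
- bull: Terracotta bull figurine, 74 mm long along its x (rump at -36 mm, muzzle with horns at +38 mm), 36 mm wide, 65 mm tall at the horns. Its flat-sided body, 34 mm wide along y, spans x = -36 to +24 mm at 19 to 47 mm above its underside, on four legs: grip across y near the origin. 0.10 kg. Stands loose and upright on the bare table. Origin: centre of its underside; z up.
- cast_whorl: White plaster cast of the spindle whorl, same size and shape, 44 mm across, 34 mm tall. Not to be moved. Stands loose and upright on the bare table. Origin: centre of its underside; z up.
- cast_weight: White plaster cast of the loom weight, same size and shape, 48 mm square at the foot, 62 mm tall. Not to be moved. Stands loose and upright on the bare table. Origin: centre of its underside; z up.
- tray_large_round: Fixed dark-grey foam tray on the table, 105 mm (its x) by 95 mm (its y), 16 mm tall, with a pale-floored recess 10 mm deep in its middle: round, 76 mm across (the large round one, for the pot). Its floor lies 6 mm above the table. Origin: centre of the tray's underside, below the recess's centre, at table height; z up.
- tray_small_round: Fixed dark-grey foam tray on the table, 105 mm (its x) by 95 mm (its y), 16 mm tall, with a pale-floored recess 10 mm deep in its middle: round, 60 mm across (the small round one, for the whorl). Its floor lies 6 mm above the table. Origin: centre of the tray's underside, below the recess's centre, at table height; z up.
- tray_square: Fixed dark-grey foam tray on the table, 105 mm (its x) by 95 mm (its y), 16 mm tall, with a pale-floored recess 10 mm deep in its middle: square, 64 mm by 64 mm, sides along the tray's x and y (for the loom weight). Its floor lies 6 mm above the table. Origin: centre of the tray's underside, below the recess's centre, at table height; z up.
- tray_oblong: Fixed dark-grey foam tray on the table, 105 mm (its x) by 95 mm (its y), 16 mm tall, with a pale-floored recess 10 mm deep in its middle: oblong, 94 mm along the tray's x by 52 mm along its y (for the bull, which may face either way along it). Its floor lies 6 mm above the table. Origin: centre of the tray's underside, below the recess's centre, at table height; z up.
There are look-alikes about, which are no part of the job. What is shaped like the whorl but turquoise is not meant. Leave any turquoise look-alike of the tray_large_round alone.

How it is judged:
By the outcome, as a careful person would: the job done as asked, in the order asked, and still so for the second after the job is handed in, with the robot touching nothing.
It also fails if it takes over 115 s, if anything falls off the work surface, if the arm or the gripper's body presses on something with over 40 N, if the wrist force passes 120 N, or if a joint passes its speed limit or range.

## Working session

There is one attempt and no reset: what is moved stays moved. The work goes in short steps, Python scripts to look and compute and a tool call to move; the robot and the scene stay as the last step left them, time stands still between calls to the robot, and variables do not carry over. Pictures are saved under pics/ and viewed, at most 14 in all, crops included, and the job is handed in when it is done.

Besides the shell and the picture viewer there is one more tool, called after "Emit:" in YAML: its name, and indented under it one key for each argument. send_rows: Moves the arm, as the interface text tells. Its arguments: {"type":"object","properties":{"motion":{"type":"array"},"force":{"type":"number"}},"required":["motion"]}

```bash
mkdir -p pics; cat > h.py <<'E'
import numpy as np, cv2
from station import bot
def snap(name):
    s=bot.snapshot(name); np.savez(f'{name}.npz',**s); return s
def load(name): return dict(np.load(f'{name}.npz'))
def world(s):
    h,w=s['range_z'].shape
    u,v=np.meshgrid(np.arange(w,dtype=np.float64),np.arange(h))
    p=cv2.undistortPoints(np.stack([u.ravel(),v.ravel()],1)[:,None],s['mtx'],s['D'])[:,0]
    z=s['range_z'].ravel().astype(float)
    P=np.c_[p*z[:,None],z]
    R=cv2.Rodrigues(s['rvec'])[0]
    return ((P-s['tvec'].ravel())@R).reshape(h,w,3)
E
python3 - <<'E'
from h import *
for n in ('scene','top'):
    s=snap(n); cv2.imwrite(f'pics/{n}0.png',s['image'][:,:,::-1])
    R=cv2.Rodrigues(s['rvec'])[0]; print(n,-R.T@s['tvec'].ravel())
print(bot.state())
E
```

```text
scene [ 1.02516937 -0.34107358  0.87537233]
top [0.37147325 0.00981779 0.94557348]
{'t': 0.1, 'joints': array([-1.46801931e+00,  3.42674202e-01,  1.52490910e+00, -6.33632313e-06,
        1.27539476e+00, -1.45968916e-01]), 'qvel': array([-0.00050124, -0.00068565, -0.00055192, -0.00063131,  0.0005217 ,
       -0.00099921]), 'joint_efforts': array([ 3.44910295e-03, -4.32002842e+01, -2.44696462e+01,  7.19509763e-02,
        5.26475371e-02, -5.97104872e-05]), 'eef_pos': array([ 0.12924969, -0.50849363,  0.24010779]), 'ee_rot': array([-6.92610250e-04,  9.92275295e-01,  1.24053453e-01,  1.19289020e-05]), 'ft_force': array([-0.01322686,  0.5246158 ,  0.0432416 ]), 'torque': array([ 0.0496156 , -0.0490355 , -0.00262516]), 'grip_force': 0.0, 'width': 0.9996176817069031}
```

View pics/top0.png

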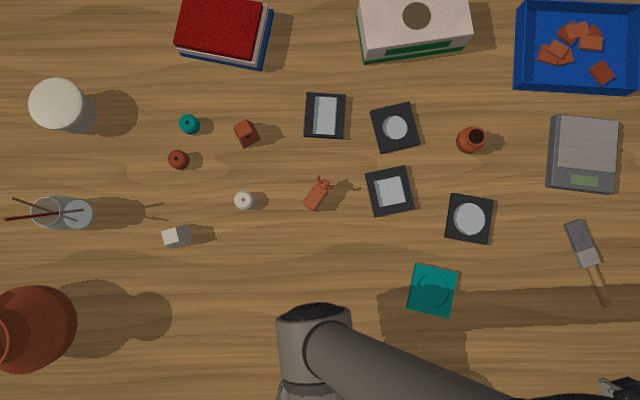

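View pics/scene0.png

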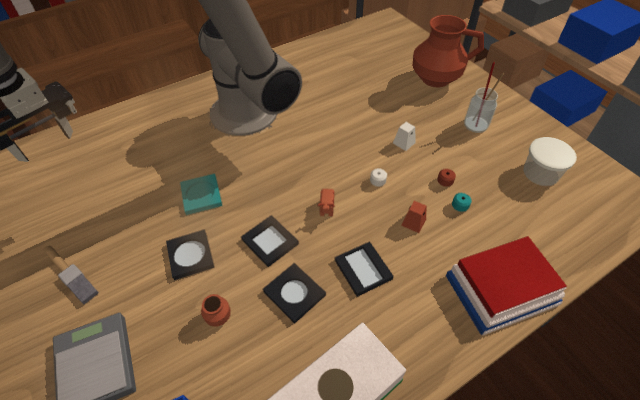

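Candidates, top-view pixels:
- **Pot:** (472,140) terracotta. The jug at (30,330) is far too big.
- **Whorl:** (178,159) terracotta, against turquoise (189,124) and the white cast (243,200).
- **Loom weight:** (247,133) terracotta, against the white cast (177,236). The sherds in the blue box are not it.
- **Bull:** (318,194).
- **Trays:** large round (470,218), against turquoise (433,290). Small round (395,128), square (390,191), oblong (325,116).

I chose the terracotta and grey ones. Next I measure them and check in an enlarged crop.

```bash
python3 - <<'E'
from h import *
T=load('top');S=load('scene');W=world(T);V=world(S)
im=T['image'][80:260,150:510]; cv2.imwrite('pics/crop1.png',cv2.resize(im[:,:,::-1],(800,400),interpolation=cv2.INTER_CUBIC))
tab=W[150:180,300:350]; print('table z',np.median(tab[...,2]), 'scene', np.median(V[230:235,380:400,2]))
objs=dict(pot=(472,140),whorl=(178,159),loom=(247,133),bull=(318,194),cw=(243,200),cl=(177,236),tl=(470,218),ts=(395,128),tq=(390,191),to=(325,116),turqw=(189,124),turqt=(433,290))
allp=np.r_[W.reshape(-1,3),V.reshape(-1,3)]; src=np.r_[np.zeros(W.size//3),np.ones(V.size//3)]
ok=np.isfinite(allp).all(1)&(np.r_[T['range_z'].ravel(),S['range_z'].ravel()]>0); allp=allp[ok];src=src[ok]
def rect(p):
    (c,(a,b),t)=cv2.minAreaRect((p*1000).astype(np.float32)); return np.round(c,1),round(a,1),round(b,1),round(t,1)
for n,(u,v) in objs.items():
    c=W[v,u]
    r=.075 if n[0]=='t' else .048
    if n in('turqw','whorl','cw'): r=.035
    m=np.hypot(*(allp[:,:2]-c[:2]).T)<r
    for k in (0,1):
        p=allp[m&(src==k)]
        if len(p)<20: continue
        z=p[:,2]; 
        q=p[(z>.011)&(z<.022)] if n in('tl','ts','tq','to','turqt') else p[z>.012]
        print(n,k,len(q),'zmax',np.round(z.max()*1000,1),'rect',rect(q[:,:2]), 'top', rect(p[z>z.max()-.008][:,:2]))
        if n in('tl','ts','tq','to') : 
            cc=np.array(cv2.minAreaRect((q[:,:2]*1000).astype(np.float32))[0])/1000
            f=p[(z>.003)&(z<.0095)&(np.hypot(*(p[:,:2]-cc).T)<.049)]; 
            if len(f)>10: print('   floor',rect(f[:,:2]))
E
```

```text
table z 0.00011485305145044344 scene 1.9586127191932356e-05
pot 0 630 zmax 70.0 rect (array([ 583., -338.]), 56.9, 50.4, 39.7) top (array([ 586.4, -341.1]), 43.1, 41.2, 89.6)
pot 1 752 zmax 69.1 rect (array([ 592. , -340.4]), 51.2, 58.1, 18.3) top (array([ 587.4, -341.8]), 41.8, 43.7, 66.5)
whorl 0 324 zmax 37.6 rect (array([559.3, 333.1]), 41.9, 42.8, 42.7) top (array([560. , 333.1]), 40.4, 41.3, 30.2)
whorl 1 225 zmax 35.4 rect (array([564.3, 331.6]), 42.4, 40.4, 45.6) top (array([563. , 332.5]), 41.6, 40.3, 0.0)
loom 0 426 zmax 67.3 rect (array([617.2, 174.8]), 43.3, 44.8, 27.9) top (array([619. , 175.9]), 33.7, 32.9, 27.0)
loom 1 435 zmax 66.0 rect (array([622.3, 172.4]), 43.6, 40.8, 26.4) top (array([620.3, 174.9]), 32.4, 34.2, 26.8)
bull 0 494 zmax 66.7 rect (array([468.8,  13. ]), 41.4, 73.7, 54.1) top (array([492.1,  -3.8]), 41.3, 10.7, 54.2)
bull 1 346 zmax 66.3 rect (array([468.5,   9.7]), 38.9, 75.2, 56.3) top (array([493.2,  -6.7]), 39.1, 12.1, 54.2)
cw 0 305 zmax 38.6 rect (array([461.5, 181.2]), 42.8, 42.2, 47.8) top (array([461.4, 181.2]), 39.1, 37.3, 0.7)
cw 1 225 zma
[... 1454 characters left out ...]
105.7, 84.8)
   floor (array([661.7,  -9.1]), 52.0, 92.2, 84.6)
to 1 960 zmax 20.5 rect (array([660.5, -10.1]), 97.5, 107.7, 84.8) top (array([660.5, -10. ]), 97.5, 107.7, 84.9)
   floor (array([657.5, -20.5]), 75.8, 91.2, 84.5)
turqw 0 316 zmax 38.4 rect (array([642.5, 308.5]), 42.8, 41.0, 44.0) top (array([641.7, 307.8]), 40.7, 41.0, 20.6)
turqw 1 256 zmax 37.1 rect (array([646.4, 306.8]), 42.7, 42.4, 9.4) top (array([645.4, 306.4]), 38.9, 42.2, 14.1)
turqt 0 1147 zmax 20.6 rect (array([ 245.9, -243.4]), 95.7, 106.5, 76.0) top (array([ 245.9, -243.4]), 95.7, 106.5, 76.0)
turqt 1 629 zmax 19.8 rect (array([ 248.1, -242.9]), 93.3, 107.7, 76.2) top (array([ 248.2, -242.9]), 93.3, 107.4, 76.2)
```

View pics/crop1.png

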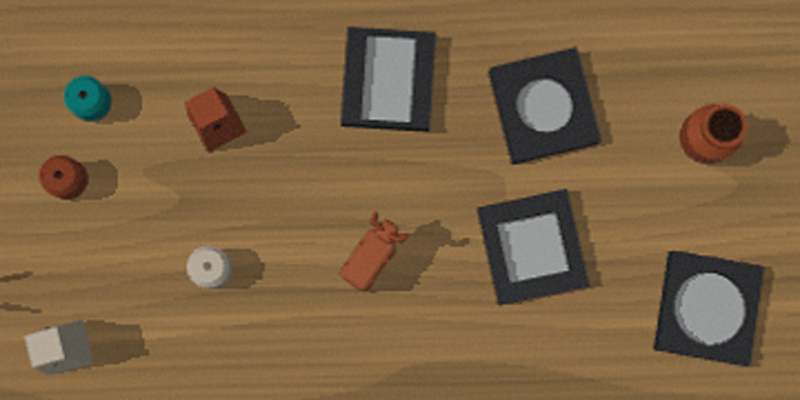

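The crop confirms the choices: terracotta whorl at about (63,176), loom weight at (215,118), bull at (370,252), pot at (715,130), with the turquoise and white pieces apart from them. Measured heights and sizes match the text.

The 8–9 mm gaps in the recesses are narrower than a finger (19 mm). I will therefore grip with the tips about 13 mm above each underside, so they stay above the tray rim on release.

```bash
cat > go.py <<'E'
import sys; from h import *
from scipy.spatial.transform import Rotation as Ro
# usage: go.py x y z theta_deg ; several targets -> tool-frame shift (mm) & rotvec from current pose
P=dict(pot=(587,-341.2),tl=(407.6,-336.4),whorl=(561.5,332.8),ts=(627,-175),loom=(619.7,175.4),tq=(476,-157.2),bull=(467.8,11.9),to=(659.2,-9.4))
s=bot.state(); q=s['ee_rot']; R=Ro.from_quat([q[1],q[2],q[3],q[0]])
print('t',s['t'],'tcp',np.round(s['eef_pos']*1000,1),'w',round(s['width']*92,1),'g',round(s['grip_force'],1),'F',np.round(s['ft_force'],1))
for a in sys.argv[1:]:
    n,z,th=a.split(','); t=np.radians(float(th))
    R2=Ro.from_matrix(np.array([[np.cos(t),np.sin(t),0],[np.sin(t),-np.cos(t),0],[0,0,-1]]))
    print(a,np.round(R.inv().apply(np.r_[P[n],float(z)]-s['eef_pos']*1000),1),np.round((R.inv()*R2).as_rotvec(),3))
E
python3 go.py pot,130,14.25 pot,27,14.25
```

```text
t 0.1 tcp [ 129.2 -508.5  240.1] w 92.0 g 0.0 F [-0.   0.5  0. ]
pot,130,14.25 [484.8 -49.3 110.3] [-0.001 -0.     0.   ]
pot,27,14.25 [484.8 -49.2 213.3] [-0.001 -0.     0.   ]
```

Emit:
send_rows:
  motion:
    - [[485,-49,100],[0,0,0],1]
    - [[485,-49,100],[0,0,0],1]
    - [[485,-49,100],[0,0,0],1]
    - [[485,-49,100],[0,0,0],1]
    - [[485,-49,100],[0,0,0],1]
    - [[485,-49,100],[0,0,0],1]
    - [[485,-49,100],[0,0,0],1]
    - [[485,-49,100],[0,0,0],1]
    - [[485,-49,100],[0,0,0],1]
    - [[485,-49,100],[0,0,0],1]
    - [[485,-49,100],[0,0,0],1]
    - [[485,-49,100],[0,0,0],1]
    - [[485,-49,100],[0,0,0],1]
    - [[485,-49,100],[0,0,0],1]
    - [[485,-49,100],[0,0,0],1]
  force: 15

```text
t: 1.6
eef_pos: [0.5864, -0.3429, 0.1415]
ee_rot: [0.0, 0.992, 0.123, 0.0]
ft_force: [-0.0, -0.3, -0.7]
width: 0.998
grip_force: 0.0
```

```bash
python3 go.py pot,130,14.25 pot,27,14.25
```

```text
t 1.6 tcp [ 586.4 -342.9  141.5] w 91.8 g 0.0 F [-0.  -0.3 -0.7]
pot,130,14.25 [ 1.  -1.6 11.5] [ 0.001 -0.    -0.002]
pot,27,14.25 [  0.9  -1.6 114.5] [ 0.001 -0.    -0.002]
```

Emit:
send_rows:
  motion:
    - [[1,-1,40],[0,0,0],1]
    - [[1,-1,75],[0,0,0],1]
    - [[1,-1,95],[0,0,0],1]
    - [[1,-1,107],[0,0,0],1]
    - [[1,-1,114],[0,0,0],1]
    - [[1,-1,114],[0,0,0],1]
    - [[1,-1,114],[0,0,0],1]
    - [[1,-1,114],[0,0,0],0]
    - [[1,-1,114],[0,0,0],0]
    - [[1,-1,114],[0,0,0],0]
    - [[1,-1,114],[0,0,0],0]
    - [[1,-1,114],[0,0,0],0]
    - [[1,-1,114],[0,0,0],0]
    - [[1,-1,114],[0,0,0],0]
    - [[1,-1,114],[0,0,0],0]
    - [[1,-1,114],[0,0,0],0]
  force: 15

```text
t: 3.2
eef_pos: [0.5881, -0.3409, 0.0269]
ee_rot: [0.0, 0.992, 0.124, 0.0]
ft_force: [0.6, -0.9, 2.6]
width: 0.627
grip_force: 15.0
```

```bash
python3 go.py tl,120,14.25
```

```text
t 3.2 tcp [ 588.1 -340.9   26.9] w 57.7 g 15.0 F [ 0.6 -0.9  2.6]
tl,120,14.25 [-173.8  -48.7  -93.1] [ 0. -0.  0.]
```

Emit:
send_rows:
  motion:
    - [[0,0,-30],[0,0,0],0]
    - [[0,0,-70],[0,0,0],0]
    - [[-40,-11,-90],[0,0,0],0]
    - [[-80,-22,-90],[0,0,0],0]
    - [[-120,-34,-90],[0,0,0],0]
    - [[-155,-44,-90],[0,0,0],0]
    - [[-174,-49,-90],[0,0,0],0]
    - [[-174,-49,-90],[0,0,0],0]
    - [[-174,-49,-60],[0,0,0],0]
    - [[-174,-49,-35],[0,0,0],0]
    - [[-174,-49,-18],[0,0,0],0]
    - [[-174,-49,-18],[0,0,0],0]
    - [[-174,-49,-18],[0,0,0],0]
    - [[-174,-49,-18],[0,0,0],0]

```text
t: 4.6
eef_pos: [0.4082, -0.3366, 0.0457]
ee_rot: [0.001, 0.992, 0.124, 0.001]
ft_force: [0.9, -0.5, -1.7]
width: 0.621
grip_force: 15.0
```

```bash
python3 go.py tl,33,14.25; python3 - <<'E'
from h import *
T=snap('top');S=snap('scene')
a=T['image'][160:280,400:540][:,:,::-1];b=S['image'][200:320,120:260][:,:,::-1]
cv2.imwrite('pics/c2.png',cv2.resize(np.hstack([a,b]),(800,343),interpolation=cv2.INTER_CUBIC))
E
```

```text
t 4.6 tcp [ 408.2 -336.6   45.7] w 57.1 g 15.0 F [ 0.9 -0.5 -1.7]
tl,33,14.25 [-0.6 -0.4 12.7] [ 0.002 -0.001  0.   ]
```

View pics/c2.png

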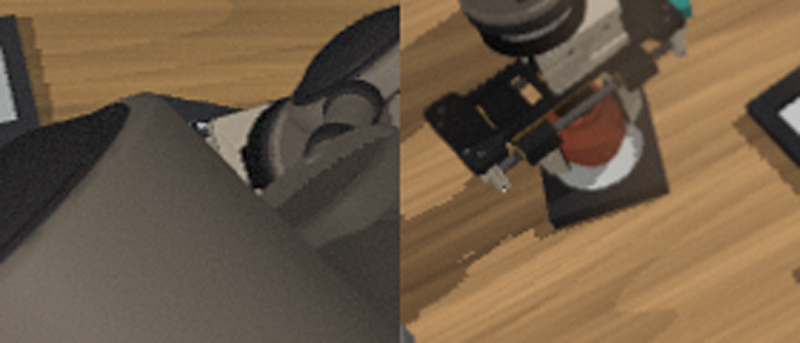

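The scene crop shows the pot upright, held over the pale recess floor around crop pixel (592,150). The top view is blocked by the arm. I lower it gently now.

Emit:
send_rows:
  motion:
    - [[0,0,5],[0,0,0],0]
    - [[0,0,8],[0,0,0],0]
    - [[0,0,10],[0,0,0],0]
    - [[0,0,11],[0,0,0],0]
    - [[0,0,12],[0,0,0],0]
    - [[0,0,12.5],[0,0,0],0]
    - [[0,0,12.5],[0,0,0],0]
    - [[0,0,12.5],[0,0,0],0]

```text
t: 5.5
eef_pos: [0.4073, -0.336, 0.0328]
ee_rot: [0.0, 0.992, 0.124, 0.0]
ft_force: [-2.7, 1.2, 5.4]
width: 0.623
grip_force: 15.0
```

Emit:
send_rows:
  motion:
    - [[0,0,0],[0,0,0],0.7]
    - [[0,0,0],[0,0,0],0.85]
    - [[0,0,0],[0,0,0],0.85]
    - [[0,0,0],[0,0,0],0.85]
    - [[0,0,0],[0,0,0],0.85]
    - [[0,0,-10],[0,0,0],0.85]
    - [[0,0,-30],[0,0,0],0.85]
    - [[0,0,-70],[0,0,0],0.85]
    - [[0,0,-120],[0,0,0],1]
    - [[0,0,-150],[0,0,0],1]
    - [[0,0,-150],[0,0,0],1]
    - [[0,0,-150],[0,0,0],1]

```text
t: 6.7
eef_pos: [0.4073, -0.3361, 0.1831]
ee_rot: [0.001, 0.992, 0.124, 0.0]
ft_force: [-0.2, -0.9, -1.4]
width: 1.001
grip_force: 0.0
```

```bash
python3 go.py whorl,130,14.25 whorl,27,14.25
```

```text
t 6.7 tcp [ 407.3 -336.1  183.1] w 92.1 g 0.0 F [-0.2 -0.9 -1.4]
whorl,130,14.25 [ 314.1 -610.4   52.4] [ 0.002 -0.001  0.   ]
whorl,27,14.25 [ 314.  -610.6  155.4] [ 0.002 -0.001  0.   ]
```

Emit:
send_rows:
  motion:
    - [[314,-610,55],[0,0,0],1]
    - [[314,-610,55],[0,0,0],1]
    - [[314,-610,55],[0,0,0],1]
    - [[314,-610,55],[0,0,0],1]
    - [[314,-610,55],[0,0,0],1]
    - [[314,-610,55],[0,0,0],1]
    - [[314,-610,55],[0,0,0],1]
    - [[314,-610,55],[0,0,0],1]
    - [[314,-610,55],[0,0,0],1]
    - [[314,-610,55],[0,0,0],1]
    - [[314,-610,55],[0,0,0],1]
    - [[314,-610,55],[0,0,0],1]
    - [[314,-610,55],[0,0,0],1]
    - [[314,-610,55],[0,0,0],1]
    - [[314,-610,55],[0,0,0],1]
    - [[314,-610,55],[0,0,0],1]
    - [[314,-610,55],[0,0,0],1]
    - [[314,-610,55],[0,0,0],1]
    - [[314,-610,55],[0,0,0],1]
    - [[314,-610,55],[0,0,0],1]

```text
t: 8.7
eef_pos: [0.5617, 0.3317, 0.1276]
ee_rot: [0.0, 0.992, 0.124, 0.0]
ft_force: [-1.0, 0.3, -0.6]
width: 1.0
grip_force: 0.0
```

```bash
python3 go.py whorl,27,14.25;python3 - <<'E'
from h import *
T=snap('top');S=snap('scene')
a=T['image'][160:280,400:540][:,:,::-1];b=S['image'][200:320,120:260][:,:,::-1]
cv2.imwrite('pics/c3.png',cv2.resize(np.hstack([a,b]),(800,343),interpolation=cv2.INTER_CUBIC))
W=world(T);m=(np.hypot(W[...,0]-.4076,W[...,1]+.3364)<.05)&(W[...,2]>.06)&(W[...,2]<.08);print(W[m].mean(0),m.sum(),W[m][:,2].max())
E
```

```text
t 8.7 tcp [561.7 331.7 127.6] w 92.0 g 0.0 F [-1.   0.3 -0.6]
whorl,27,14.25 [ 1.000e-01 -1.100e+00  1.006e+02] [ 0.    -0.    -0.001]
[ 0.40517735 -0.33443905  0.07176431] 325 0.07727217070087275
```

View pics/c3.png

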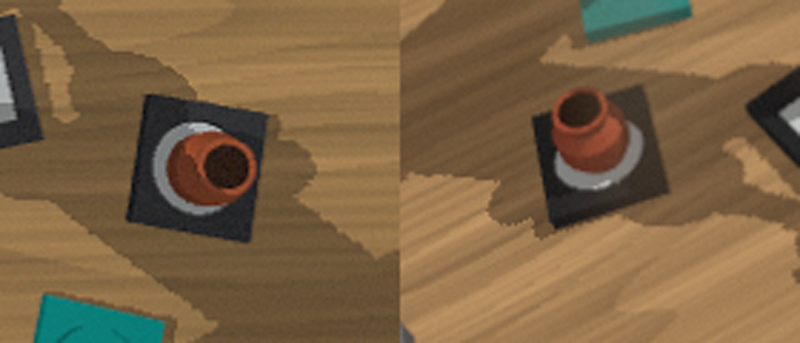

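The pot stands upright in the large round recess, top crop (205,170), with its lip at 72 mm (66+6). The whorl is next.

Emit:
send_rows:
  motion:
    - [[0,-1,40],[0,0,0],1]
    - [[0,-1,70],[0,0,0],1]
    - [[0,-1,88],[0,0,0],1]
    - [[0,-1,96],[0,0,0],1]
    - [[0,-1,101],[0,0,0],1]
    - [[0,-1,101],[0,0,0],1]
    - [[0,-1,101],[0,0,0],1]
    - [[0,-1,101],[0,0,0],0]
    - [[0,-1,101],[0,0,0],0]
    - [[0,-1,101],[0,0,0],0]
    - [[0,-1,101],[0,0,0],0]
    - [[0,-1,101],[0,0,0],0]
    - [[0,-1,101],[0,0,0],0]
    - [[0,-1,101],[0,0,0],0]
    - [[0,-1,101],[0,0,0],0]
    - [[0,-1,101],[0,0,0],0]

```text
t: 10.4
eef_pos: [0.5612, 0.3334, 0.0261]
ee_rot: [0.0, 0.992, 0.124, -0.0]
ft_force: [-0.4, -0.4, -0.2]
width: 0.473
grip_force: 15.0
```

```bash
python3 go.py ts,120,14.25
```

```text
t 10.4 tcp [561.2 333.4  26.1] w 43.6 g 15.0 F [-0.4 -0.4 -0.2]
ts,120,14.25 [-61.4 509.  -93.8] [0. 0. 0.]
```

Emit:
send_rows:
  motion:
    - [[0,0,-30],[0,0,0],0]
    - [[0,0,-70],[0,0,0],0]
    - [[0,0,-110],[0,0,0],0]
    - [[-61,509,-110],[0,0,0],0]
    - [[-61,509,-110],[0,0,0],0]
    - [[-61,509,-110],[0,0,0],0]
    - [[-61,509,-110],[0,0,0],0]
    - [[-61,509,-110],[0,0,0],0]
    - [[-61,509,-110],[0,0,0],0]
    - [[-61,509,-110],[0,0,0],0]
    - [[-61,509,-110],[0,0,0],0]
    - [[-61,509,-110],[0,0,0],0]
    - [[-61,509,-110],[0,0,0],0]
    - [[-61,509,-110],[0,0,0],0]
    - [[-61,509,-110],[0,0,0],0]
    - [[-61,509,-110],[0,0,0],0]
    - [[-61,509,-110],[0,0,0],0]
    - [[-61,509,-110],[0,0,0],0]

```text
t: 12.2
eef_pos: [0.6275, -0.173, 0.1364]
ee_rot: [-0.0, 0.992, 0.125, -0.0]
ft_force: [0.5, 0.6, -1.2]
width: 0.476
grip_force: 15.0
```

```bash
python3 go.py ts,32,14.25
```

```text
t 12.2 tcp [ 627.5 -173.   136.4] w 43.8 g 15.0 F [ 0.5  0.6 -1.2]
ts,32,14.25 [ -1.    1.8 104.4] [-0.     0.     0.002]
```

Emit:
send_rows:
  motion:
    - [[0,0,40],[0,0,0],0]
    - [[0,0,70],[0,0,0],0]
    - [[0,0,88],[0,0,0],0]
    - [[0,0,95],[0,0,0],0]
    - [[0,0,99],[0,0,0],0]
    - [[0,0,101],[0,0,0],0]
    - [[0,0,102],[0,0,0],0]
    - [[0,0,103],[0,0,0],0]
    - [[0,0,104],[0,0,0],0]
    - [[0,0,104],[0,0,0],0]
    - [[0,0,104],[0,0,0],0]

```text
t: 13.3
eef_pos: [0.6275, -0.175, 0.0324]
ee_rot: [0.0, 0.992, 0.124, 0.0]
ft_force: [-0.7, -0.3, -1.2]
width: 0.476
grip_force: 15.0
```

No contact force yet, so I go down slightly further.

Emit:
send_rows:
  motion:
    - [[0,0,0.5],[0,0,0],0]
    - [[0,0,1],[0,0,0],0]
    - [[0,0,1],[0,0,0],0]

```text
t: 13.6
eef_pos: [0.6275, -0.175, 0.0321]
ee_rot: [0.0, 0.992, 0.124, 0.0]
ft_force: [-1.6, 0.8, 6.3]
width: 0.473
grip_force: 15.0
```

Emit:
send_rows:
  motion:
    - [[0,0,0],[0,0,0],0.6]
    - [[0,0,0],[0,0,0],0.7]
    - [[0,0,0],[0,0,0],0.7]
    - [[0,0,0],[0,0,0],0.7]
    - [[0,0,0],[0,0,0],0.7]
    - [[0,0,-10],[0,0,0],0.7]
    - [[0,0,-30],[0,0,0],0.7]
    - [[0,0,-70],[0,0,0],0.8]
    - [[0,0,-110],[0,0,0],1]
    - [[0,0,-110],[0,0,0],1]
    - [[0,0,-110],[0,0,0],1]

```text
t: 14.7
eef_pos: [0.6279, -0.1751, 0.143]
ee_rot: [0.001, 0.992, 0.124, 0.001]
ft_force: [0.0, 0.7, 0.4]
width: 0.977
grip_force: 0.0
```

```bash
python3 go.py loom,130,27 loom,27,27
```

```text
t 14.7 tcp [ 627.9 -175.1  143. ] w 89.9 g 0.0 F [0.  0.7 0.4]
loom,130,27 [  78.3 -341.7   12.6] [ 0.002 -0.002 -0.222]
loom,27,27 [  78.1 -341.9  115.6] [ 0.002 -0.002 -0.222]
```

Emit:
send_rows:
  motion:
    - [[78,-342,0],[0,0,-0.222],1]
    - [[78,-342,0],[0,0,-0.222],1]
    - [[78,-342,0],[0,0,-0.222],1]
    - [[78,-342,0],[0,0,-0.222],1]
    - [[78,-342,0],[0,0,-0.222],1]
    - [[78,-342,0],[0,0,-0.222],1]
    - [[78,-342,0],[0,0,-0.222],1]
    - [[78,-342,0],[0,0,-0.222],1]
    - [[78,-342,0],[0,0,-0.222],1]
    - [[78,-342,0],[0,0,-0.222],1]
    - [[78,-342,0],[0,0,-0.222],1]
    - [[78,-342,0],[0,0,-0.222],1]

```text
t: 15.9
eef_pos: [0.619, 0.1742, 0.1411]
ee_rot: [0.0, 0.973, 0.232, -0.0]
ft_force: [1.0, 0.3, 0.6]
width: 1.0
grip_force: 0.0
```

```bash
python3 go.py loom,27,27;python3 - <<'E'
from h import *
T=snap('top');S=snap('scene')
a=T['image'][80:200,340:480][:,:,::-1];b=S['image'][230:350,220:360][:,:,::-1]
cv2.imwrite('pics/c4.png',cv2.resize(np.hstack([a,b]),(800,343),interpolation=cv2.INTER_CUBIC))
E
```

```text
t 15.9 tcp [619.  174.2 141.1] w 92.0 g 0.0 F [1.  0.3 0.6]
loom,27,27 [  1.2  -0.7 114.1] [ 0.     0.    -0.003]
```

View pics/c4.png

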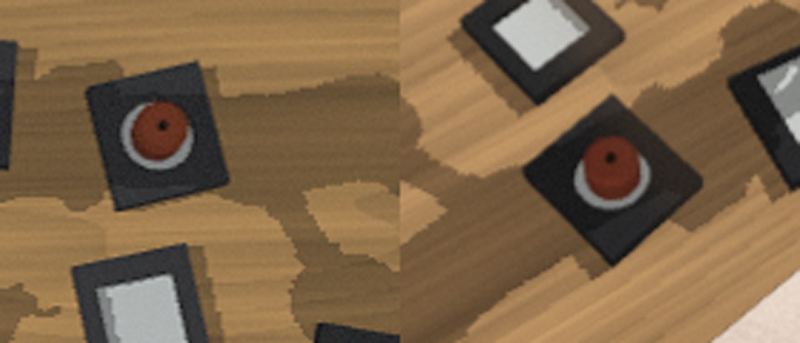

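The whorl sits flat inside the small round recess, crop (160,132). The loom weight is next, gripped a little harder because its sides slope.

Emit:
send_rows:
  motion:
    - [[0.5,0,40],[0,0,0],1]
    - [[0.5,0,75],[0,0,0],1]
    - [[0.5,0,95],[0,0,0],1]
    - [[0.5,0,108],[0,0,0],1]
    - [[0.5,0,114],[0,0,0],1]
    - [[0.5,0,114],[0,0,0],1]
    - [[0.5,0,114],[0,0,0],1]
    - [[0.5,0,114],[0,0,0],0]
    - [[0.5,0,114],[0,0,0],0]
    - [[0.5,0,114],[0,0,0],0]
    - [[0.5,0,114],[0,0,0],0]
    - [[0.5,0,114],[0,0,0],0]
    - [[0.5,0,114],[0,0,0],0]
    - [[0.5,0,114],[0,0,0],0]
    - [[0.5,0,114],[0,0,0],0]
    - [[0.5,0,114],[0,0,0],0]
  force: 25

```text
t: 17.6
eef_pos: [0.6192, 0.1759, 0.0271]
ee_rot: [0.0, 0.972, 0.233, -0.0]
ft_force: [0.4, -0.0, 0.6]
width: 0.474
grip_force: 24.8
```

```bash
python3 go.py tq,130,10.7 tq,33,10.7
```

```text
t 17.6 tcp [619.2 175.9  27.1] w 43.6 g 24.8 F [ 0.4 -0.   0.6]
tq,130,10.7 [-278.8  231.9 -102.8] [0.    0.    0.284]
tq,33,10.7 [-278.7  231.9   -5.8] [0.    0.    0.284]
```

Emit:
send_rows:
  motion:
    - [[0,0,-20],[0,0,0],0]
    - [[0,0,-60],[0,0,0],0]
    - [[0,0,-105],[0,0,0],0]
    - [[-279,232,-105],[0,0,0.284],0]
    - [[-279,232,-105],[0,0,0.284],0]
    - [[-279,232,-105],[0,0,0.284],0]
    - [[-279,232,-105],[0,0,0.284],0]
    - [[-279,232,-105],[0,0,0.284],0]
    - [[-279,232,-105],[0,0,0.284],0]
    - [[-279,232,-105],[0,0,0.284],0]
    - [[-279,232,-105],[0,0,0.284],0]
    - [[-279,232,-105],[0,0,0.284],0]
    - [[-279,232,-105],[0,0,0.284],0]
    - [[-279,232,-60],[0,0,0.284],0]
    - [[-279,232,-35],[0,0,0.284],0]
    - [[-279,232,-20],[0,0,0.284],0]
    - [[-279,232,-20],[0,0,0.284],0]
    - [[-279,232,-20],[0,0,0.284],0]
    - [[-279,232,-20],[0,0,0.284],0]

```text
t: 19.5
eef_pos: [0.4769, -0.1569, 0.0482]
ee_rot: [0.001, 0.996, 0.094, 0.001]
ft_force: [-0.3, -0.9, -1.2]
width: 0.47
grip_force: 24.7
```

```bash
python3 go.py tq,33,10.7;python3 - <<'E'
from h import *
S=snap('scene')
b=S['image'][180:300,200:340][:,:,::-1]
cv2.imwrite('pics/c5.png',cv2.resize(b,(560,480),interpolation=cv2.INTER_CUBIC))
E
```

```text
t 19.5 tcp [ 476.9 -156.9   48.2] w 43.3 g 24.7 F [-0.3 -0.9 -1.2]
tq,33,10.7 [-0.9  0.1 15.2] [ 0.001 -0.002  0.001]
```

View pics/c5.png

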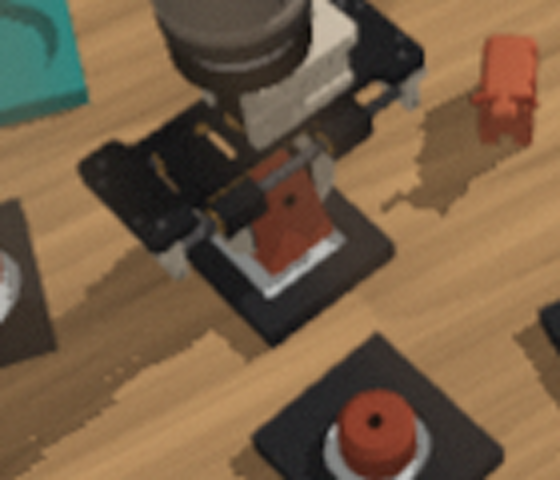

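The loom weight hangs level over the square recess at (290,220), aligned with it, so I lower it.

Emit:
send_rows:
  motion:
    - [[0,0,6],[0,0,0],0]
    - [[0,0,10],[0,0,0],0]
    - [[0,0,12],[0,0,0],0]
    - [[0,0,13],[0,0,0],0]
    - [[0,0,14],[0,0,0],0]
    - [[0,0,14.5],[0,0,0],0]
    - [[0,0,15],[0,0,0],0]
    - [[0,0,15],[0,0,0],0]
    - [[0,0,15],[0,0,0],0]

```text
t: 20.45
eef_pos: [0.4758, -0.1574, 0.033]
ee_rot: [0.0, 0.996, 0.093, 0.0]
ft_force: [-2.2, 1.0, 7.9]
width: 0.477
grip_force: 25.3
```

Emit:
send_rows:
  motion:
    - [[0,0,0],[0,0,0],0.6]
    - [[0,0,0],[0,0,0],0.75]
    - [[0,0,0],[0,0,0],0.75]
    - [[0,0,0],[0,0,0],0.75]
    - [[0,0,0],[0,0,0],0.75]
    - [[0,0,-10],[0,0,0],0.75]
    - [[0,0,-30],[0,0,0],0.75]
    - [[0,0,-70],[0,0,0],0.8]
    - [[0,0,-110],[0,0,0],1]
    - [[0,0,-110],[0,0,0],1]
    - [[0,0,-110],[0,0,0],1]

```text
t: 21.55
eef_pos: [0.4762, -0.1575, 0.1435]
ee_rot: [0.001, 0.996, 0.093, 0.001]
ft_force: [-1.2, 0.4, 0.1]
width: 0.987
grip_force: 0.0
```

```bash
python3 go.py bull,130,-35.8
```

```text
t 21.55 tcp [ 476.2 -157.5  143.5] w 90.8 g 0.0 F [-1.2  0.4  0.1]
bull,130,-35.8 [  23.2 -168.    13.2] [ 0.001 -0.003  0.812]
```

Emit:
send_rows:
  motion:
    - [[23,-168,0],[0,0,0.812],1]
    - [[23,-168,0],[0,0,0.812],1]
    - [[23,-168,0],[0,0,0.812],1]
    - [[23,-168,0],[0,0,0.812],1]
    - [[23,-168,0],[0,0,0.812],1]
    - [[23,-168,0],[0,0,0.812],1]
    - [[23,-168,0],[0,0,0.812],1]
    - [[23,-168,0],[0,0,0.812],1]
    - [[23,-168,0],[0,0,0.812],1]
    - [[23,-168,0],[0,0,0.812],1]
    - [[23,-168,0],[0,0,0.812],1]

```text
t: 22.65
eef_pos: [0.4672, 0.0118, 0.1421]
ee_rot: [0.0, 0.952, -0.307, -0.0]
ft_force: [0.2, 0.3, -0.5]
width: 0.999
grip_force: 0.0
```

```bash
python3 go.py bull,28,-35.8;python3 - <<'E'
from h import *
S=snap('scene')
b=S['image'][160:300,210:390][:,:,::-1]
cv2.imwrite('pics/c6.png',cv2.resize(b,(720,560),interpolation=cv2.INTER_CUBIC))
E
```

```text
t 22.65 tcp [467.2  11.8 142.1] w 91.9 g 0.0 F [ 0.2  0.3 -0.5]
bull,28,-35.8 [  0.5  -0.4 114.1] [ 0.  0. -0.]
```

View pics/c6.png

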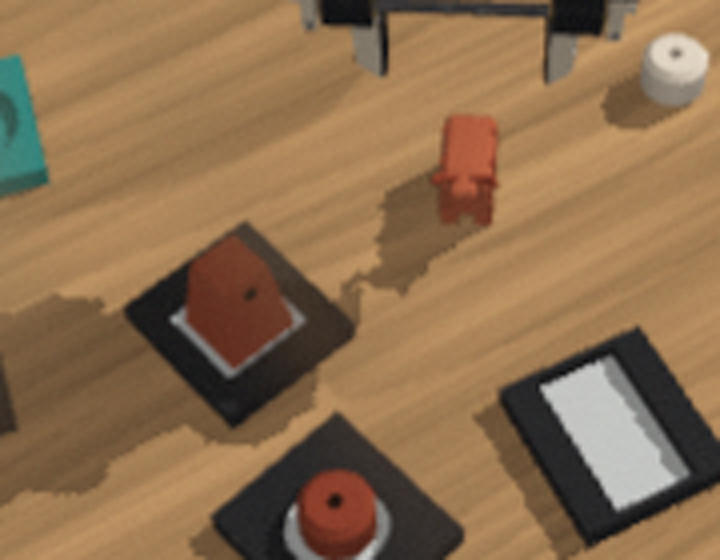

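The loom weight stands in the square recess at (235,310). The gripper's fingers are aligned across the bull at (468,165).

Emit:
send_rows:
  motion:
    - [[0.5,0,40],[0,0,0],1]
    - [[0.5,0,75],[0,0,0],1]
    - [[0.5,0,95],[0,0,0],1]
    - [[0.5,0,108],[0,0,0],1]
    - [[0.5,0,114],[0,0,0],1]
    - [[0.5,0,114],[0,0,0],1]
    - [[0.5,0,114],[0,0,0],1]
    - [[0.5,0,114],[0,0,0],0]
    - [[0.5,0,114],[0,0,0],0]
    - [[0.5,0,114],[0,0,0],0]
    - [[0.5,0,114],[0,0,0],0]
    - [[0.5,0,114],[0,0,0],0]
    - [[0.5,0,114],[0,0,0],0]
    - [[0.5,0,114],[0,0,0],0]
    - [[0.5,0,114],[0,0,0],0]
    - [[0.5,0,114],[0,0,0],0]
    - [[0.5,0,114],[0,0,0],0]
  force: 15

```text
t: 24.4
eef_pos: [0.4677, 0.0117, 0.0282]
ee_rot: [0.0, 0.952, -0.308, 0.0]
ft_force: [0.4, 0.0, -0.5]
width: 0.371
grip_force: 15.0
```

```bash
python3 go.py to,34,-5.2
```

```text
t 24.4 tcp [467.7  11.7  28.2] w 34.1 g 15.0 F [ 0.4  0.  -0.5]
to,34,-5.2 [167.7 -95.   -5.8] [ 0.    -0.    -0.534]
```

Emit:
send_rows:
  motion:
    - [[0,0,-20],[0,0,0],0]
    - [[0,0,-60],[0,0,0],0]
    - [[0,0,-90],[0,0,0],0]
    - [[168,-95,-90],[0,0,-0.534],0]
    - [[168,-95,-90],[0,0,-0.534],0]
    - [[168,-95,-90],[0,0,-0.534],0]
    - [[168,-95,-90],[0,0,-0.534],0]
    - [[168,-95,-90],[0,0,-0.534],0]
    - [[168,-95,-90],[0,0,-0.534],0]
    - [[168,-95,-90],[0,0,-0.534],0]
    - [[168,-95,-90],[0,0,-0.534],0]
    - [[168,-95,-60],[0,0,-0.534],0]
    - [[168,-95,-35],[0,0,-0.534],0]
    - [[168,-95,-20],[0,0,-0.534],0]
    - [[168,-95,-20],[0,0,-0.534],0]
    - [[168,-95,-20],[0,0,-0.534],0]
    - [[168,-95,-20],[0,0,-0.534],0]

```text
t: 26.1
eef_pos: [0.6604, -0.0097, 0.0499]
ee_rot: [0.0, 0.999, -0.046, 0.001]
ft_force: [0.1, -0.3, -0.6]
width: 0.368
grip_force: 15.0
```

```bash
python3 go.py to,34,-5.2;python3 - <<'E'
from h import *
S=snap('scene')
b=S['image'][200:320,300:440][:,:,::-1]
cv2.imwrite('pics/c7.png',cv2.resize(b,(560,480),interpolation=cv2.INTER_CUBIC))
E
```

```text
t 26.1 tcp [660.4  -9.7  49.9] w 33.8 g 15.0 F [ 0.1 -0.3 -0.6]
to,34,-5.2 [-1.2 -0.2 15.9] [ 0.    -0.003 -0.001]
```

View pics/c7.png

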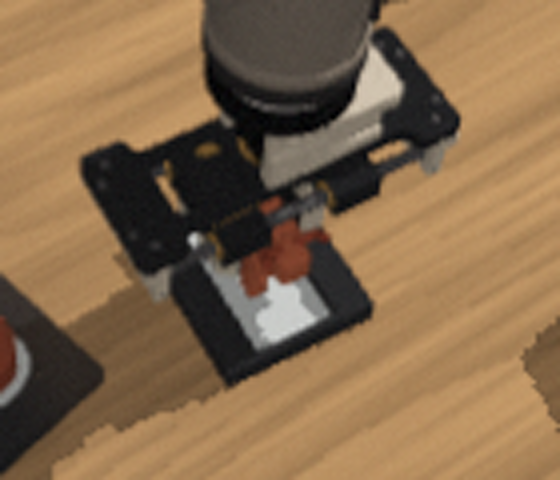

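The bull is over the oblong recess at (280,265), aligned along its length, so I lower it.

Emit:
send_rows:
  motion:
    - [[0,0,6],[0,0,0],0]
    - [[0,0,10],[0,0,0],0]
    - [[0,0,13],[0,0,0],0]
    - [[0,0,14],[0,0,0],0]
    - [[0,0,15],[0,0,0],0]
    - [[0,0,15.5],[0,0,0],0]
    - [[0,0,16],[0,0,0],0]
    - [[0,0,16],[0,0,0],0]
    - [[0,0,16],[0,0,0],0]

```text
t: 27.05
eef_pos: [0.6592, -0.0095, 0.0342]
ee_rot: [0.0, 0.999, -0.046, 0.0]
ft_force: [-6.8, 0.8, 12.2]
width: 0.373
grip_force: 15.0
```

Emit:
send_rows:
  motion:
    - [[0,0,-0.5],[0,0,0],0]
    - [[0,0,-0.5],[0,0,0],0.5]
    - [[0,0,-0.5],[0,0,0],0.65]
    - [[0,0,-0.5],[0,0,0],0.65]
    - [[0,0,-0.5],[0,0,0],0.65]
    - [[0,0,-0.5],[0,0,0],0.65]
    - [[0,0,-10],[0,0,0],0.65]
    - [[0,0,-30],[0,0,0],0.65]
    - [[0,0,-70],[0,0,0],0.8]
    - [[0,0,-110],[0,0,0],1]
    - [[-130,0,-150],[0,0,0],1]
    - [[-130,0,-150],[0,0,0],1]
    - [[-130,0,-150],[0,0,0],1]
    - [[-130,0,-150],[0,0,0],1]
    - [[-130,0,-150],[0,0,0],1]

```text
t: 28.55
eef_pos: [0.5305, 0.0022, 0.1836]
ee_rot: [0.0, 0.999, -0.046, 0.001]
ft_force: [-0.1, 0.0, -0.1]
width: 1.002
grip_force: 0.0
```

```bash
python3 go.py;python3 - <<'E'
from h import *
S=snap('scene');T=snap('top')
cv2.imwrite('pics/c8.png',cv2.resize(S['image'][120:340,140:500][:,:,::-1],(800,489),interpolation=cv2.INTER_CUBIC))
W=world(S)
for n,c in dict(pot=(.4076,-.3364),whorl=(.627,-.175),loom=(.476,-.157),bull=(.6592,-.0095),cw=(.462,.180),cl=(.3835,.335)).items():
    m=(np.hypot(W[...,0]-c[0],W[...,1]-c[1])<.04)&(W[...,2]>.025)&(W[...,2]<.09); p=W[m]; q=p[p[:,2]>p[:,2].max()-.008]
    print(n,np.round(q.mean(0)*1000,1),np.round(p[:,2].max()*1000,1))
E
```

```text
t 28.55 tcp [530.5   2.2 183.6] w 92.2 g 0.0 F [-0.1  0.  -0.1]
pot [ 406.5 -334.9   71.5] 76.4
whorl [ 629.1 -175.2   39.2] 43.6
loom [ 477.2 -157.5   67.3] 71.9
bull [688.3 -11.   65.5] 70.4
cw [463.5 178.6  33.4] 37.4
cl [386.  334.7  60. ] 64.6
```

View pics/c8.png

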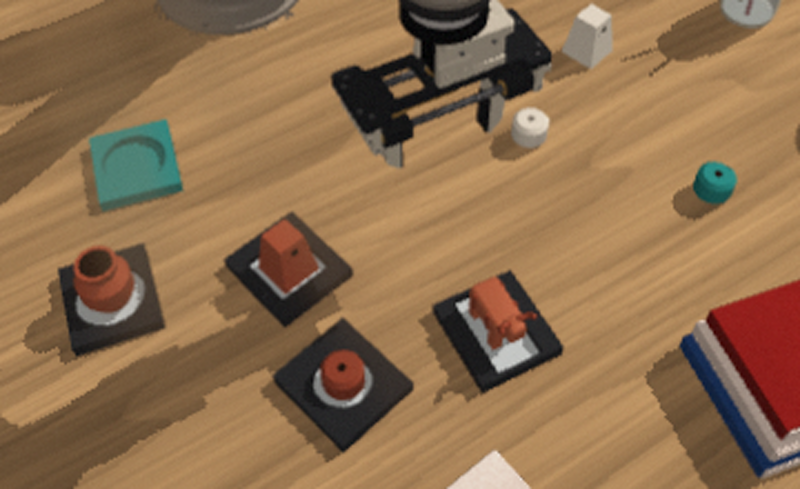

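All four finds stand upright in their recesses: pot (105,280), loom weight (288,258), whorl (343,372) and bull (497,312). Their tops are 4–8 mm higher than on the table, in line with the 6 mm floors. The casts at (530,127) and (590,38) and the turquoise pieces have not moved, and the gripper is clear, so I hand in.

```bash
python3 -c "from station import bot; print(bot.finish_job())"
```

```text
the job is handed in; nothing more can be done
None
```

The job is handed in: all four terracotta finds stand upright in their own recesses, set down in the order listed, with both casts and the turquoise look-alikes left in place, at about 29 s on the robot's clock.

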